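# Set the bleed valve of the specimen drying jar

## Task

Close the handwheel valve of the specimen drying jar (clockwise) until it comes up against its stop, then back it off exactly two full turns from the stop. Finish while still holding the wheel's upright crank handle in the gripper, keeping the wheel still there; do not disturb the glue bottle, tray or glass dish beside it.

Things in the scene. Friction and masses are not known exactly. Their poses are not given: they have to be found in the camera images.
- stand: Fixed grey plate 130 x 370 x 12 mm carrying a brass globe valve on a steel line and, 165 mm from the valve along +y, a clear drying jar 112 mm across with a knob whose top is 128 mm above the desk. Origin on the desk under the valve's stem; x across the plate, y along the line toward the jar, z up. Place and yaw vary.
- axis (a point): Fixed point on the handwheel's vertical axis, 170 mm above the desk (height of the handle's grip point). Axes as the stand's. Wheel: dark steel, rim circle radius 62 mm, rim bar 14 mm thick, its top 132 mm above the desk; hub 30 mm wide, top at 137 mm. A bright stem 10 mm thick stands 3 mm out of the hub when closed and rises 4 mm per turn of opening.
- wheel (a joint): Handwheel angle, rad: 0 = closed at its hard stop, growing as it opens, anticlockwise seen from above; 6.283 per turn, up to 25.1. Starts partly open, between 2.2 and 7.5. At 0 the crank handle lies from the axis toward the stand's +x. About 2 N at the handle turns it; no spring, it stays where it is left.
- handle: Black upright crank handle: round post, diameter 22 mm, 58 mm high, on the wheel's rim 62 mm from the wheel's axis, from 132 to 190 mm above the desk. It goes round with the wheel and revolves freely about its own vertical axis, so a gripper holding it need not turn. Origin at the centre of its foot; z up; its yaw means nothing.
- grip (a point): Point on the axis of the crank handle, 38 mm above its foot and 170 mm above the desk: where to take it.
- glue: White glue bottle with an orange cap, 38 mm across, 115 mm high, loose; leave alone. Origin under its centre.
- tray: White open plastic tray 100 x 150 x 30 mm, loose; leave alone. Origin under its centre.
- dish: Shallow glass dish 90 mm across, 18 mm high, loose; leave alone. Origin under its centre.

How it is judged:
By the outcome, as a careful person would: the job done as asked, in the order asked, and still so for the second after the job is handed in, while the arm keeps its last pose, push and grip.
It also fails if it takes over 72 s, if anything falls off the work surface, if the arm or the gripper's body presses on something with over 40 N, if the wrist force passes 120 N, or if a joint passes its speed limit or range.

## Robot

A 7-joint arm with a two-finger parallel gripper is mounted at the origin on the work surface. World frame = base frame: x ahead of the robot, y to its left, z up, the work surface at z = 0. Lengths are in m, angles in degrees, forces in N, time in s.
With the tool pointing down it reaches from about 0.425 to 0.875 m from the base axis. Payload 4.7 kg.
Tool frame: the origin (TCP) lies midway between the tips of the shut fingers; the grasp point (between the pads) lies 19 mm behind it; z points along the fingers, y is the direction in which the jaws open and shut (so a half turn about z gives the same grasp; the last joint's range is limited). The gripper opens to 87 mm and grips with 3 to 60 N. Pads are 19 mm wide; open, the fingers measure 117 mm over their backs; the gripper's body (75 mm by 190 mm) begins 51 mm behind the grasp point.
Start: joints at [-75.625, 18.392, -4.016, 83.108, 1.295, 78.541, -3.26], TCP at [0.153, 0.632, 0.223] pointing down, gripper open.
Joint ranges: [-163.93, 163.93], [-17.29, 119.83], [-79.2, 71.16], [3.27, 140.29], [-89.18, 269.18], [5.43, 117.66], [-154.24, 154.24]. Speed limits (degrees/s): [147.25, 147.25, 180, 180, 180, 180, 180].

## Interface

Orientations are given as [roll, pitch, yaw] about the fixed x, y, z axes, in that order (R = Rz(yaw) Ry(pitch) Rx(roll)).
In Python, from cell import env gives the robot as it stands. The module is installed in compiled form; this text tells all that it offers.
- The arm moves only by the tool servo_tool, never from a script. Its argument "plan" is a list of rows, each a list of 3 entries, a list of its own where there are three numbers: the opening, from 0 (shut) to 1 (fully open), then the shift along the tool's x, y, z in cm, then the turn, a rotation vector about the tool's x, y, z in degrees. A call has 1 to 20 rows; each row shifts and turns the pose as measured when the row begins, along the tool's axes as they then stand; what a row does not reach is not made up. A row lasts 1/12 s, in which the tool goes at most 41.7 mm and 7.16 degrees, less where a joint would pass 70% of its speed; a pose out of reach is approached as far as the arm can. A call is refused whole if a number of a shift passes 4.17 or a number of a turn 7.16, either way. A call with a gripper value outside its range is refused whole. The fingers move at their own pace and stop on an object; "force" is the grip in N (left out, the last holds). Time passes only in rows, so rows that do not move let the fingers close. It gives the time, the measured TCP pose, the force and the opening at its end, in the units of the state.
- env.get_obs(): the state, without advancing time (a new reading comes with each control period).
- env.read_camera(name): name is "side" or "top" or "wrist"; returns a dict with "image" (480x640x3 uint8, blue, green, red), "fx", "fy", "cx", "cy" (pixels), "rvec" (rotation vector, rad) and "tvec" (3), from world to camera coordinates, as OpenCV has them; the wrist camera has in their place "T_tool_cam" (4x4, takes a point from camera to tool coordinates, whose origin is the TCP and whose axes are the flange's). Camera axes: x right, y down, z forward; pixel columns grow to the right and rows downward; lengths in m; the calibration is good to about 2 mm. The wrist camera is an equidistant fisheye: a pixel r from the principal point sees the ray r / f radians off the axis. A picture is of the moment at which its call begins: read the wrist's pose just before it. There is no depth.
- env.sign_off(): hands the job in, once; it reports no verdict.
The state is a dict: "time_s": time; "qpos": joint angles; "joint_velocities": joint speeds; "effort": joint torques, N m; "tool_pos": TCP position; "tool_rot": TCP orientation; "force": force on the tool from outside, world axes, zero at the start; "wrist_torque": the same for the moment, N m; "grip_width": finger opening in m.
Only numpy, scipy, OpenCV 4.12 (cv2) and the standard library are available. Lean on these libraries where they do the work, as an engineer would, in place of code of your own. Each camera call takes 0.05 s, during which the arm holds its last target. There are 200 camera calls.

## Working session

There is one attempt and no reset: what is moved stays moved. The work goes in short steps, Python scripts to look and compute and a tool call to move; the robot and the scene stay as the last step left them, time stands still between calls to the robot, and variables do not carry over. Pictures are saved under pics/ and viewed, about 8 in all and at most 12, crops included, and the job is handed in when it is done.

Besides the shell and the picture viewer there is one more tool, called after "Emit:" as a command line: name --argument value ..., lists and objects as JSON in quotes. servo_tool: Moves the arm, as the interface text tells. Its arguments: {"type":"object","properties":{"plan":{"type":"array"},"force":{"type":"number"}},"required":["plan"]}

```bash
mkdir -p pics
cat > h.py <<'E'
import numpy as np, cv2
from cell import env
def ray(c,u,v):
    R=cv2.Rodrigues(np.array(c["rvec"],float))[0]; t=np.array(c["tvec"],float).ravel()
    d=R.T@np.array([(u-c["cx"])/c["fx"],(v-c["cy"])/c["fy"],1]); return -R.T@t,d
def onz(c,u,v,z):
    o,d=ray(c,u,v); return o+d*(z-o[2])/d[2]
def proj(c,p):
    K=np.array([[c["fx"],0,c["cx"]],[0,c["fy"],c["cy"]],[0,0,1]],float)
    return cv2.projectPoints(np.array(p,float).reshape(-1,1,3),np.array(c["rvec"],float),np.array(c["tvec"],float),K,None)[0].reshape(-1,2)
E
python3 - <<'E'
from h import *
o=env.get_obs(); print(o)
for n in("top","side"):
    c=env.read_camera(n); cv2.imwrite(f"pics/{n}0.png",c["image"]); print(n,{k:v for k,v in c.items() if k!="image"}, ray(c,320,240))
E
```

```text
{'time_s': 0.0, 'qpos': array([-75.6272934 ,  18.44091262,  -4.01514982,  83.17485363,
         1.29601721,  78.5413122 ,  -3.25970492]), 'joint_velocities': array([-0.06900165,  0.13290639,  0.03758285,  0.08590157,  0.0929805 ,
       -0.0244486 , -0.0184661 ]), 'effort': array([ 2.49964833e-04, -4.91278660e+01, -4.03638314e-01, -3.12526023e+01,
       -6.38427841e-02,  4.36007779e-02,  1.70398771e-04]), 'tool_pos': array([0.1523839 , 0.63131137, 0.2214409 ]), 'tool_rot': array([-1.79888221e+02,  6.87950188e-03,  1.66437185e+02]), 'force': array([ 0.20571139, -0.76554084, -0.43775028]), 'wrist_torque': array([ 0.0033183 ,  0.00126183, -0.01214892]), 'grip_width': 0.08718409249875175}
top {'fx': 622.9736290462488, 'fy': 622.9736290462488, 'cx': 316.5817493692888, 'cy': 238.09669238500345, 'rvec': array([ 2.15986603, -2.21512031,  0.10769247]), 'tvec': array([-0.03585833,  0.60085777,  0.99334453])} (array([ 0.51693557, -0.03294558,  1.03958714]), array([ 0.07815567, -0.02316192, -0.99669186]))
side {'fx': 476.57687967496713, 'fy': 476.57687967496713, 'cx': 317.6089829781406, 'cy': 237.32328897644496, 'rvec': array([ 0.70706187, -2.44351499,  1.29605109]), 'tvec': array([0.47662377, 0.29072262, 0.58142493])} (array([0.21450877, 0.52262421, 0.57497368]), array([ 0.45649193, -0.69127449, -0.56018874]))
```

View pics/top0.png

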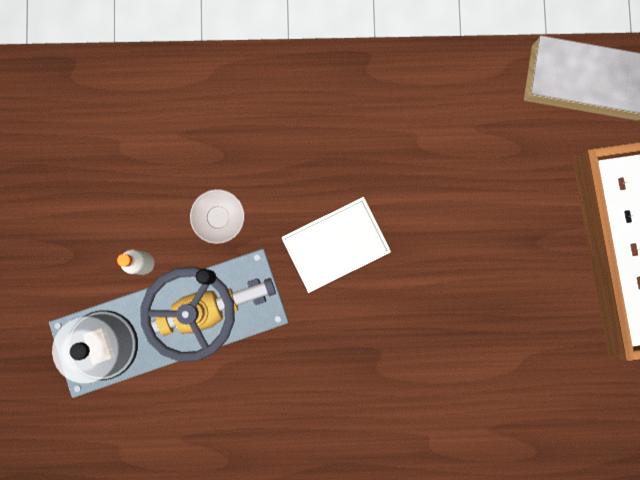

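View pics/side0.png

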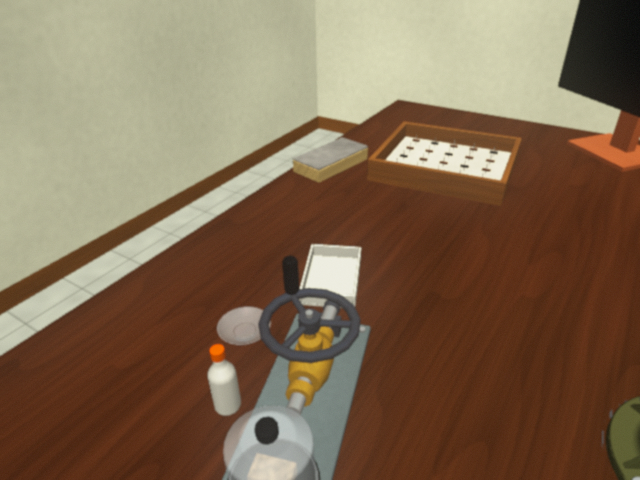

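The top view shows the hub near (187,314), the handle top at (205,277), the jar base near (90,345), the bottle at (135,262), the dish at (217,217) and the tray at (336,245). The side view shows the handle upright at (290,275), with nothing near it.

Run:
```python
from h import *
T=env.read_camera("top"); S=env.read_camera("side")
im=T["image"]; g=cv2.cvtColor(im,cv2.COLOR_BGR2HSV)
# plate corners/colour
m=cv2.inRange(g,(90,30,90),(115,110,220)); m=cv2.morphologyEx(m,cv2.MORPH_CLOSE,np.ones((25,25)))
c=max(cv2.findContours(m,0,1)[0],key=cv2.contourArea); r=cv2.minAreaRect(c); b=cv2.boxPoints(r)
B=np.array([onz(T,*p,.012) for p in b]); print("plate",r,B.round(4),np.linalg.norm(np.diff(B,axis=0),axis=1))
# rim: dark
d=(im.max(2)<95).astype(np.uint8)*255; d[:,:138]=0;d[:255]=0;d[365:]=0;d[:,240:]=0
ct=max(cv2.findContours(d,0,1)[0],key=cv2.contourArea); h=cv2.convexHull(ct)
P=np.array([onz(T,*p[0],.125)[:2] for p in h])
A=np.c_[2*P,np.ones(len(P))]
keep=np.ones(len(P),bool)
for _ in range(6):
    s=np.linalg.lstsq(A[keep],(P[keep]**2).sum(1),rcond=None)[0]; R=np.sqrt(s[2]+s[:2]@s[:2]); e=np.linalg.norm(P-s[:2],axis=1)-R; keep=abs(e)<.003
print("rim centre",s[:2],"R",R,"expect .069",keep.sum(),len(P))
# handle, black
for n,C,box in(("top",T,(190,260,222,292)),("side",S,(275,250,305,300))):
    I=C["image"]; k=(I.max(2)<42).astype(np.uint8); q=np.zeros_like(k); x0,y0,x1,y1=box; q[y0:y1,x0:x1]=k[y0:y1,x0:x1]
    ys,xs=np.nonzero(q); print(n,len(xs),xs.min(),xs.max(),ys.min(),ys.max(),xs.mean(),ys.mean()); 
    if n=="top": print("at .17-.19",onz(C,xs.mean(),ys.mean(),.18))
    else: sm=(xs.mean(),ys.mean())
    if n=="top": tm=(xs.mean(),ys.mean())
o1,d1=ray(T,*tm);o2,d2=ray(S,*sm)
st=np.linalg.lstsq(np.c_[d1,-d2],o2-o1,rcond=None)[0]; print("tri",o1+d1*st[0],o2+d2*st[1])
cv2.imwrite("pics/crop1.png",np.hstack([cv2.resize(im[240:380,40:300],None,fx=3,fy=3,interpolation=2)]))
```

```text
plate ((167.1000518798828, 321.3000183105469), (89.80867004394531, 228.31642150878906), 71.56505584716797) [[ 0.4865  0.3946  0.012 ]
 [ 0.5956  0.0404  0.012 ]
 [ 0.4548 -0.0033  0.012 ]
 [ 0.3489  0.3479  0.012 ]] [0.37060522 0.14743651 0.36682825]
rim centre [0.48731372 0.14116376] R 0.06824564584958934 expect .069 21 21
top 136 196 215 269 284 207.93382352941177 276.1102941176471
at .17-.19 [0.53838641 0.10235076 0.18      ]
side 387 283 297 257 293 290.2377260981912 275.6279069767442
tri [0.53890181 0.10560148 0.159347  ] [0.5405874  0.10670715 0.15956309]
```

View pics/crop1.png

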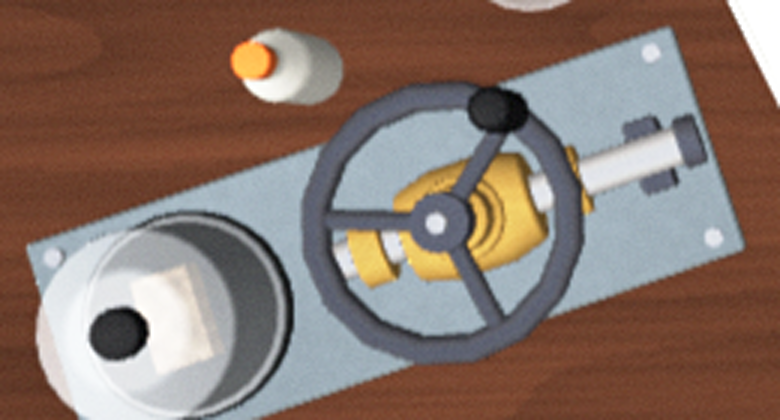

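Emit:
servo_tool --plan '[[1,[-2.78,-2.33,0],[0,0,0]],[1,[-2.78,-2.33,0],[0,0,0]],[1,[-2.78,-2.33,0],[0,0,0]],[1,[-2.78,-2.33,0],[0,0,0]],[1,[-2.78,-2.33,0],[0,0,0]],[1,[-2.78,-2.33,0],[0,0,0]],[1,[-2.78,-2.33,0],[0,0,0]],[1,[-2.78,-2.33,0],[0,0,0]],[1,[-2.78,-2.33,0],[0,0,0]],[1,[-2.78,-2.33,0],[0,0,0]],[1,[-2.78,-2.33,0],[0,0,0]],[1,[-2.78,-2.33,0],[0,0,0]],[1,[-2.78,-2.33,0],[0,0,0]],[1,[-2.78,-2.33,0],[0,0,0]],[1,[-2.78,-2.33,0],[0,0,0]],[1,[-2.78,-2.33,0],[0,0,0]],[1,[0,0,0],[0,0,0]],[1,[0,0,0],[0,0,0]]]' --force 20

```text
time_s: 1.7
tool_pos: [0.5097, 0.1424, 0.2164]
tool_rot: [-179.9, -0.2, 166.7]
force: [-0.2, 1.0, 0.2]
grip_width: 0.0869
```

Emit:
servo_tool --plan '[[1,[-1.9,-1.4,0],[0,0,0]],[1,[-1.9,-1.4,0],[0,0,0]],[1,[0,0,0],[0,0,0]],[1,[0,0,0],[0,0,0]]]'

```text
time_s: 2.03
tool_pos: [0.5399, 0.1072, 0.2157]
tool_rot: [-179.9, -0.3, 166.9]
force: [-0.0, 0.8, 0.3]
grip_width: 0.0876
```

Run:
```python
from h import *
o=env.get_obs(); print(o["qpos"].round(1),o["tool_pos"],o["tool_rot"])
c=env.read_camera("wrist"); print(c["T_tool_cam"],c["fx"],c["cx"],c["cy"]); cv2.imwrite("pics/w1.png",c["image"])
```

```text
[-37.5   6.7  25.5  98.7  -3.   75.6  65.6] [0.53991861 0.10720987 0.21574604] [-179.88024243   -0.25264411  166.88844676]
[[-3.42045837e-04 -9.54703658e-01 -2.97558076e-01  8.36982557e-02]
 [ 9.99999713e-01 -1.25338109e-04 -7.47366670e-04  6.59299823e-04]
 [ 6.76218327e-04 -2.97558246e-01  9.54703427e-01 -1.61926250e-01]
 [ 0.00000000e+00  0.00000000e+00  0.00000000e+00  1.00000000e+00]] 371.64829954431775 321.96641874809364 243.05577536055333
```

View pics/w1.png

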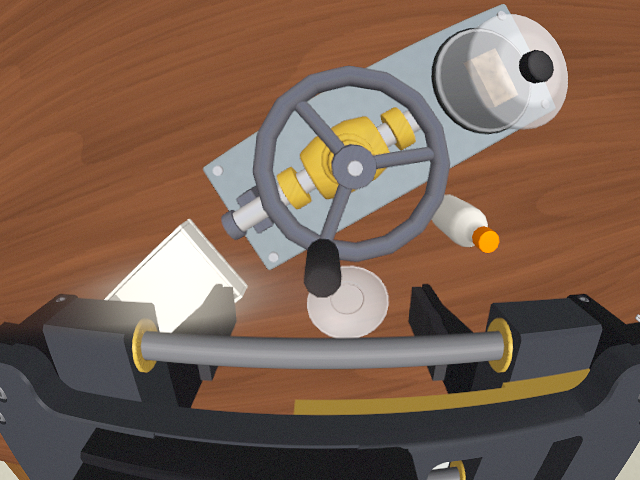

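The wrist view shows the handle top near (323,282), between the fingers at about (225,300) and (420,300), with the hub and stem at (355,168).

```bash
cat >> h.py <<'E'
from scipy.spatial.transform import Rotation as Ro
def wray(c,o,u,v):
    x,y=u-c["cx"],v-c["cy"]; r=np.hypot(x,y); th=r/c["fx"]
    d=np.array([x/r*np.sin(th),y/r*np.sin(th),np.cos(th)]); M=c["T_tool_cam"]; R=Ro.from_euler("xyz",o["tool_rot"],degrees=True).as_matrix()
    return R@M[:3,3]+o["tool_pos"],R@M[:3,:3]@d
def wz(c,o,u,v,z):
    p,d=wray(c,o,u,v); return p+d*(z-p[2])/d[2]
E
python3 - <<'E'
from h import *
o=env.get_obs(); c=env.read_camera("wrist"); T=env.read_camera("top")
print("handle top",wz(c,o,323,283,.19),"foot",wz(c,o,325,243,.14))
a=wz(c,o,355,168,.1435); print("stem",a,"top view",onz(T,185.7,314,.1435))
print("jar knob",wz(c,o,537,66,.128),onz(T,79.5,351,.128))
b=[wz(c,o,*p,.012) for p in((204,168),(270,269),(502,5))]; print(b)
E
```

```text
handle top [0.53791086 0.10847586 0.19      ] foot [0.53076658 0.1114815  0.14      ]
stem [0.48575067 0.14130194 0.1435    ] top view [0.48621943 0.14030348 0.1435    ]
jar knob [0.43666034 0.29423322 0.128     ] [0.43684941 0.29598605 0.128     ]
[array([0.46370414, 0.0014494 , 0.012     ]), array([0.58416569, 0.03985194, 0.012     ]), array([0.35494161, 0.34557818, 0.012     ])]
```

Emit:
servo_tool --plan '[[1,[0.1,0,2.1],[0,0,0]],[1,[0.1,0,2.1],[0,0,0]],[1,[0,0,2.1],[0,0,0]],[1,[0,0,0],[0,0,0]],[0.1,[0,0,0],[0,0,0]],[0.1,[0,0,0],[0,0,0]],[0.1,[0,0,0],[0,0,0]],[0.1,[0,0,0],[0,0,0]],[0.1,[0,0,0],[0,0,0]],[0.1,[0,0,0],[0,0,0]],[0.1,[0,0,0],[0,0,0]],[0.1,[0,0,0],[0,0,0]]]' --force 20

```text
time_s: 3.18
tool_pos: [0.5376, 0.1183, 0.1587]
tool_rot: [179.5, 0.2, 167.7]
force: [-1.0, -3.2, -0.4]
grip_width: 0.0418
```

Emit:
servo_tool --plan '[[0.1,[0,0,0],[0,0,0]],[0.1,[0,0,0],[0,0,0]],[0.1,[0,0,0],[0,0,0]],[0.1,[0,0,0],[0,0,0]],[0.1,[0,0,0],[0,0,0]]]'

```text
time_s: 3.6
tool_pos: [0.5376, 0.1152, 0.1585]
tool_rot: [179.7, 0.2, 167.6]
force: [-0.7, -1.0, -0.2]
grip_width: 0.0215
```

Run:
```python
from h import *
o=env.get_obs(); print(o["qpos"].round(1),o["tool_pos"],o["tool_rot"],o["force"],o["grip_width"])
c=env.read_camera("wrist"); cv2.imwrite("pics/w2.png",c["image"])
```

```text
[-37.6   8.6  25.1 103.5  -4.1  68.5  66.3] [0.53757548 0.11519774 0.15849708] [1.79734064e+02 1.75631715e-01 1.67583293e+02] [-0.73931941 -1.04523688 -0.21947591] 0.021540739829082157
```

View pics/w2.png

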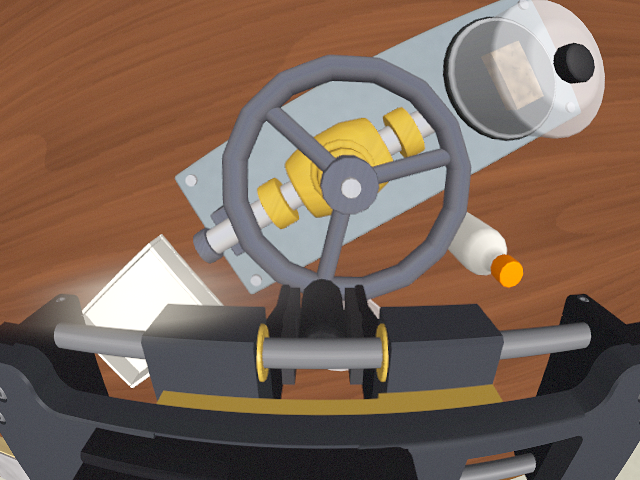

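Emit:
servo_tool --plan '[[0.4,[0,0,0],[0,0,0]],[0.4,[0,0,0],[0,0,0]],[0.4,[0,0,0.5],[0,0,0]],[0.4,[0,0,0.5],[0,0,0]],[0.1,[0,0,0],[0,0,0]],[0.1,[0,0,0],[0,0,0]],[0.1,[0,0,0],[0,0,0]],[0.1,[0,0,0],[0,0,0]],[0.1,[0,0,0],[0,0,0]],[0.1,[0,0,0],[0,0,0]]]' --force 25

```text
time_s: 4.48
tool_pos: [0.5375, 0.1171, 0.1472]
tool_rot: [179.6, 0.2, 167.7]
force: [0.4, -0.0, 0.5]
grip_width: 0.0208
```

Run:
```python
from h import *
o=env.get_obs(); print(o["tool_pos"],o["tool_rot"],o["force"],o["grip_width"])
c=env.read_camera("wrist"); d=wray
```

```text
[0.53749415 0.11714571 0.14724381] [1.79648467e+02 1.56631300e-01 1.67691595e+02] [ 0.36410739 -0.0254103   0.45599083] 0.02077770728657162
```

Emit:
servo_tool --plan '[[0.4,[0,0,0],[0,0,0]],[0.4,[0,0,0],[0,0,0]],[0.4,[-0.5,0,-0.3],[0,0,0]],[0.4,[0,0,0],[0,0,0]],[0.1,[0,0,0],[0,0,0]],[0.1,[0,0,0],[0,0,0]],[0.1,[0,0,0],[0,0,0]],[0.1,[0,0,0],[0,0,0]],[0.1,[0,0,0],[0,0,0]],[0.1,[0,0,0],[0,0,0]]]' --force 25

```text
time_s: 5.37
tool_pos: [0.5435, 0.1165, 0.151]
tool_rot: [179.6, 0.2, 167.7]
force: [0.7, 0.2, 0.1]
grip_width: 0.0211
```

Run:
```python
from h import *
o=env.get_obs(); print(o["tool_pos"],o["tool_rot"],o["force"],o["grip_width"])
c=env.read_camera("wrist"); cv2.imwrite("pics/w3.png",c["image"][130:430])
g=cv2.cvtColor(c["image"],cv2.COLOR_BGR2GRAY)
m=(g>175).astype(np.uint8); n,l,s,ce=cv2.connectedComponentsWithStats(m)
for i in range(1,n):
    if 330<ce[i][0]<375 and 150<ce[i][1]<230: print(ce[i],s[i],wz(c,o,*ce[i],.1435))
```

```text
[0.54345445 0.11645231 0.15102606] [179.57958976   0.21558591 167.69460518] [0.71144335 0.22922665 0.14176955] 0.021136786203618106
[347.4        178.94153846] [338 169  20  21 325] [0.48584454 0.14155772 0.1435    ]
```

View pics/w3.png

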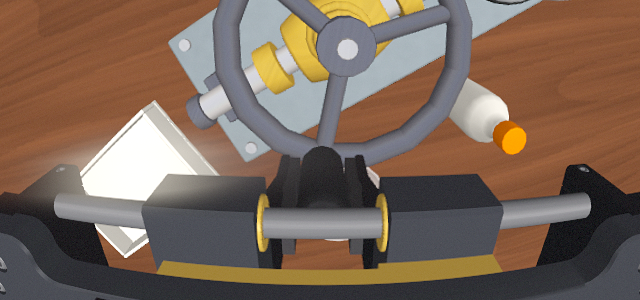

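```bash
cat >> h.py <<'E'
AX=np.array([.4862,.1412])
def plan(step,n,r=.0622,open_=0.1,lead=0,zt=.151,ax=AX):
    o=env.get_obs(); p=o["tool_pos"]; R=Ro.from_euler("xyz",o["tool_rot"],degrees=True).as_matrix()
    v=p[:2]-ax; a=np.degrees(np.arctan2(v[1],v[0])); print("t",o["time_s"],"ang",a.round(2),"rel",((a-17.5)%360).round(1),"r",np.hypot(*v).round(4),"z",p[2].round(4),"rot",o["tool_rot"].round(1),"F",o["force"].round(1),"w",o["grip_width"].round(4))
    cur=p.copy(); rows=[]
    for i in range(1,n+1):
        b=np.radians(a+step*i); tgt=np.r_[ax+r*np.array([np.cos(b),np.sin(b)]),zt]
        d=(R.T@(tgt-cur)*100); d=np.clip(d,-1.6,1.6); d=(d/.05).round()*.05
        cur=cur+R@d/100; rows.append([open_,[round(float(x),2)+0. for x in d],[0,0,0]])
    print(rows)
E
python3 -c "
from h import *
plan(-9,20)"
```

```text
Traceback (most recent call last):
  File "h.py", line 21, in plan
    v=p[:2]-ax; a=np.degrees(np.arctan2(v[1],v[0])); print("t",o["time_s"],"ang",a.round(2),"rel",((a-17.5)%360).round(1),"r",np.hypot(*v).round(4),"z",p[2].round(4),"rot",o["tool_rot"].round(1),"F",o["force"].round(1),"w",o["grip_width"].round(4))
                                                                                                                                                                                                                               ^^^^^^^^^^^^^^^^^^^^^
AttributeError: 'float' object has no attribute 'round'
```

```bash
sed -i 's/o\["grip_width"\].round(4)/round(o["grip_width"],4)/' h.py
python3 -c "
from h import *
plan(-9,20)"
```

```text
t 5.4167 ang -23.39 rel 319.1 r 0.0623 z 0.151 rot [179.6   0.2 167.7] F [ 0.2 -0.7 -0.5] w 0.0211
[[0.1, [0.3, -0.95, 0.0], [0, 0, 0]], [0.1, [0.4, -0.9, 0.0], [0, 0, 0]], [0.1, [0.5, -0.8, 0.0], [0, 0, 0]], [0.1, [0.7, -0.7, -0.05], [0, 0, 0]], [0.1, [0.75, -0.6, 0.0], [0, 0, 0]], [0.1, [0.85, -0.5, 0.0], [0, 0, 0]], [0.1, [0.9, -0.35, 0.0], [0, 0, 0]], [0.1, [0.95, -0.2, 0.0], [0, 0, 0]], [0.1, [1.0, 0.0, 0.0], [0, 0, 0]], [0.1, [0.95, 0.1, 0.0], [0, 0, 0]], [0.1, [0.95, 0.25, 0.0], [0, 0, 0]], [0.1, [0.9, 0.4, 0.0], [0, 0, 0]], [0.1, [0.8, 0.55, 0.0], [0, 0, 0]], [0.1, [0.7, 0.65, 0.0], [0, 0, 0]], [0.1, [0.65, 0.8, 0.0], [0, 0, 0]], [0.1, [0.45, 0.85, 0.0], [0, 0, 0]], [0.1, [0.35, 0.9, 0.0], [0, 0, 0]], [0.1, [0.2, 0.95, 0.0], [0, 0, 0]], [0.1, [0.05, 0.95, 0.0], [0, 0, 0]], [0.1, [-0.15, 1.0, 0.0], [0, 0, 0]]]
```

Try half of it first.

Emit:
servo_tool --plan '[[0.1,[0.3,-0.95,0.0],[0,0,0]],[0.1,[0.4,-0.9,0.0],[0,0,0]],[0.1,[0.5,-0.8,0.0],[0,0,0]],[0.1,[0.7,-0.7,0],[0,0,0]],[0.1,[0.75,-0.6,0.0],[0,0,0]],[0.1,[0.85,-0.5,0.0],[0,0,0]],[0.1,[0.9,-0.35,0.0],[0,0,0]],[0.1,[0.95,-0.2,0.0],[0,0,0]]]'

```text
time_s: 6.08
tool_pos: [0.4796, 0.0792, 0.151]
tool_rot: [179.1, 0.7, 167.7]
force: [2.9, 5.2, -1.0]
grip_width: 0.021
```

```bash
python3 -c "
from h import *
plan(-9,14)"
```

```text
t 6.0833 ang -96.04 rel 246.5 r 0.0624 z 0.151 rot [179.1   0.7 167.7] F [ 2.9  5.2 -1. ] w 0.021
[[0.1, [1.0, 0.0, 0.0], [0, 0, 0]], [0.1, [0.95, 0.1, 0.0], [0, 0, 0]], [0.1, [0.95, 0.3, -0.05], [0, 0, 0]], [0.1, [0.85, 0.4, 0.0], [0, 0, 0]], [0.1, [0.8, 0.55, 0.0], [0, 0, 0]], [0.1, [0.75, 0.65, 0.0], [0, 0, 0]], [0.1, [0.6, 0.8, 0.0], [0, 0, 0]], [0.1, [0.45, 0.85, 0.05], [0, 0, 0]], [0.1, [0.35, 0.9, 0.0], [0, 0, 0]], [0.1, [0.15, 1.0, 0.0], [0, 0, 0]], [0.1, [0.05, 0.95, 0.0], [0, 0, 0]], [0.1, [-0.15, 0.95, 0.05], [0, 0, 0]], [0.1, [-0.25, 0.95, 0.0], [0, 0, 0]], [0.1, [-0.45, 0.9, 0.0], [0, 0, 0]]]
```

Emit:
servo_tool --plan '[[0.1,[1.0,0.0,0.0],[0.4,0,0]],[0.1,[0.95,0.1,0.0],[0,0,0]],[0.1,[0.95,0.3,0],[0,0,0]],[0.1,[0.85,0.4,0.0],[0,0,0]],[0.1,[0.8,0.55,0.0],[0,0,0]],[0.1,[0.75,0.65,0.0],[0,0,0]],[0.1,[0.6,0.8,0.0],[0,0,0]],[0.1,[0.45,0.85,0],[0,0,0]],[0.1,[0.35,0.9,0.0],[0,0,0]],[0.1,[0.15,1.0,0.0],[0,0,0]],[0.1,[0.05,0.95,0.0],[0,0,0]],[0.1,[-0.15,0.95,0],[0,0,0]],[0.1,[-0.25,0.95,0.0],[0,0,0]],[0.1,[-0.45,0.9,0.0],[0,0,0]]]'

```text
time_s: 7.25
tool_pos: [0.4375, 0.1788, 0.151]
tool_rot: [179.4, 1.9, 167.5]
force: [-1.6, -2.0, 0.8]
grip_width: 0.0211
```

```bash
python3 -c "
from h import *
plan(-9,12)"
```

```text
t 7.25 ang 142.35 rel 124.8 r 0.0616 z 0.151 rot [179.4   1.9 167.5] F [-1.6 -2.   0.8] w 0.0211
[[0.1, [-0.4, 0.9, 0.05], [0, 0, 0]], [0.1, [-0.65, 0.75, 0.0], [0, 0, 0]], [0.1, [-0.7, 0.65, 0.05], [0, 0, 0]], [0.1, [-0.8, 0.55, 0.0], [0, 0, 0]], [0.1, [-0.9, 0.4, 0.05], [0, 0, 0]], [0.1, [-0.95, 0.25, 0.05], [0, 0, 0]], [0.1, [-0.95, 0.1, 0.0], [0, 0, 0]], [0.1, [-1.0, -0.05, 0.05], [0, 0, 0]], [0.1, [-0.95, -0.2, 0.05], [0, 0, 0]], [0.1, [-0.9, -0.35, 0.0], [0, 0, 0]], [0.1, [-0.85, -0.45, 0.05], [0, 0, 0]], [0.1, [-0.75, -0.65, 0.0], [0, 0, 0]]]
```

Emit:
servo_tool --plan '[[0.1,[-0.4,0.9,0.05],[0,0.3,0]],[0.1,[-0.65,0.75,0.0],[0,0.3,0]],[0.1,[-0.7,0.65,0],[0,0.3,0]],[0.1,[-0.8,0.55,0.0],[0,0.3,0]],[0.1,[-0.9,0.4,0],[0,0.3,0]],[0.1,[-0.95,0.25,0],[0,0,0]],[0.1,[-0.95,0.1,0.0],[0,0,0]],[0.1,[-1.0,-0.05,0],[0,0,0]],[0.1,[-0.95,-0.2,0],[0,0,0]],[0.1,[-0.9,-0.35,0.0],[0,0,0]]]'

```text
time_s: 8.08
tool_pos: [0.5268, 0.1881, 0.1508]
tool_rot: [-179.4, -0.6, 167.5]
force: [-6.5, -4.6, 7.3]
grip_width: 0.0213
```

```bash
python3 -c "
from h import *
plan(-4,14)"
```

```text
t 8.0833 ang 49.1 rel 31.6 r 0.062 z 0.1508 rot [-179.4   -0.6  167.5] F [-6.5 -4.6  7.3] w 0.0213
[[0.1, [-0.4, -0.2, 0.0], [0, 0, 0]], [0.1, [-0.35, -0.25, 0.0], [0, 0, 0]], [0.1, [-0.35, -0.25, 0.0], [0, 0, 0]], [0.1, [-0.3, -0.3, 0.0], [0, 0, 0]], [0.1, [-0.3, -0.35, 0.0], [0, 0, 0]], [0.1, [-0.3, -0.3, 0.0], [0, 0, 0]], [0.1, [-0.25, -0.35, 0.0], [0, 0, 0]], [0.1, [-0.2, -0.4, 0.0], [0, 0, 0]], [0.1, [-0.2, -0.35, 0.0], [0, 0, 0]], [0.1, [-0.2, -0.4, 0.0], [0, 0, 0]], [0.1, [-0.15, -0.4, 0.0], [0, 0, 0]], [0.1, [-0.1, -0.45, 0.0], [0, 0, 0]], [0.1, [-0.1, -0.4, 0.0], [0, 0, 0]], [0.1, [-0.05, -0.45, 0.0], [0, 0, 0]]]
```

Emit:
servo_tool --plan '[[0.1,[-0.4,-0.2,0.0],[0,0,0]],[0.1,[-0.35,-0.25,0.0],[0,0,0]],[0.1,[-0.35,-0.25,0.0],[0,0,0]],[0.1,[-0.3,-0.3,0.0],[0,0,0]],[0.1,[-0.3,-0.35,0.0],[0,0,0]],[0.1,[-0.3,-0.3,0.0],[0,0,0]]]'

```text
time_s: 8.58
tool_pos: [0.5397, 0.1724, 0.1509]
tool_rot: [-179.4, -1.7, 167.6]
force: [-6.6, -0.9, 5.3]
grip_width: 0.0211
```

```bash
python3 -c "
from h import *
plan(-3,10)"
```

```text
t 8.5833 ang 30.22 rel 12.7 r 0.0619 z 0.1509 rot [-179.4   -1.7  167.6] F [-6.6 -0.9  5.3] w 0.0211
[[0.1, [-0.25, -0.25, 0.0], [0, 0, 0]], [0.1, [-0.2, -0.25, 0.0], [0, 0, 0]], [0.1, [-0.15, -0.25, 0.0], [0, 0, 0]], [0.1, [-0.2, -0.3, -0.05], [0, 0, 0]], [0.1, [-0.15, -0.25, 0.0], [0, 0, 0]], [0.1, [-0.15, -0.3, 0.0], [0, 0, 0]], [0.1, [-0.1, -0.3, 0.0], [0, 0, 0]], [0.1, [-0.15, -0.3, 0.0], [0, 0, 0]], [0.1, [-0.1, -0.3, 0.0], [0, 0, 0]], [0.1, [-0.05, -0.35, 0.0], [0, 0, 0]]]
```

Emit:
servo_tool --plan '[[0.1,[-0.25,-0.25,0.0],[0,-0.4,0]],[0.1,[-0.2,-0.25,0.0],[0,-0.4,0]],[0.1,[-0.15,-0.25,0.0],[0,-0.4,0]],[0.1,[-0.15,-0.25,0],[0,-0.2,0]],[0.1,[-0.15,-0.25,0.0],[0,0,0]],[0.1,[-0.15,-0.3,0.0],[0,0,0]]]'

```text
time_s: 9.08
tool_pos: [0.5448, 0.1615, 0.1509]
tool_rot: [-179.7, -0.9, 167.9]
force: [-2.7, 1.3, 3.9]
grip_width: 0.0214
```

```bash
python3 -c "
from h import *
plan(-3,6)"
```

```text
t 9.0833 ang 19.11 rel 1.6 r 0.062 z 0.1509 rot [-179.7   -0.9  167.9] F [-2.7  1.3  3.9] w 0.0214
[[0.1, [-0.2, -0.25, 0.0], [0, 0, 0]], [0.1, [-0.15, -0.3, 0.0], [0, 0, 0]], [0.1, [-0.1, -0.3, 0.0], [0, 0, 0]], [0.1, [-0.1, -0.3, 0.0], [0, 0, 0]], [0.1, [-0.1, -0.3, 0.0], [0, 0, 0]], [0.1, [-0.1, -0.35, 0.0], [0, 0, 0]]]
```

Emit:
servo_tool --plan '[[0.1,[-0.1,-0.3,0.0],[0,0,0]],[0.1,[-0.1,-0.3,0.0],[0,0,0]],[0.1,[-0.1,-0.3,0.0],[0,0,0]]]'

```text
time_s: 9.33
tool_pos: [0.5454, 0.1594, 0.1509]
tool_rot: [179.7, -1.0, 168.1]
force: [-3.3, 7.0, 3.4]
grip_width: 0.021
```

```bash
python3 -c "
from h import *
plan(-3,1)"
```

```text
t 9.3333 ang 17.04 rel 359.5 r 0.062 z 0.1509 rot [179.7  -1.  168.1] F [-3.3  7.   3.4] w 0.021
[[0.1, [-0.15, -0.3, 0.0], [0, 0, 0]]]
```

Emit:
servo_tool --plan '[[0.1,[-0.05,-0.6,0.0],[0,0,0]],[0.1,[-0.05,-0.6,0.0],[0,0,0]],[0.1,[-0.05,-0.6,0.0],[0,0,0]]]'

```text
time_s: 9.58
tool_pos: [0.5454, 0.1593, 0.1509]
tool_rot: [178.3, -0.7, 168.8]
force: [0.9, 12.1, -1.4]
grip_width: 0.0214
```

```bash
python3 -c "
from h import *
plan(-3,1)"
```

```text
t 9.5833 ang 17.02 rel 359.5 r 0.0619 z 0.1509 rot [178.3  -0.7 168.8] F [ 0.9 12.1 -1.4] w 0.0214
[[0.1, [-0.15, -0.3, -0.05], [0, 0, 0]]]
```

```bash
cat >> h.py <<'E'
ST=17.0
def plan(step,n,r=.062,zt=.170,ax=AX,tgt_total=None):
    o=env.get_obs(); R=Ro.from_euler("xyz",o["tool_rot"],degrees=True).as_matrix(); p=o["tool_pos"]-.019*R[:,2]
    v=p[:2]-ax; a=np.degrees(np.arctan2(v[1],v[0])); print("t",round(o["time_s"],2),"ang",a.round(2),"rel",((a-ST+180)%360-180).round(2),"r",np.hypot(*v).round(4),"g",p.round(4),"rot",o["tool_rot"].round(1),"F",o["force"].round(1),"w",round(o["grip_width"],4))
    z=R.T@np.array([0,0,-1.]); w=np.degrees(np.cross([0,0,1],z)); print("tilt fix",w.round(1))
    cur=p.copy()
    for i in range(1,n+1):
        b=np.radians(a+step*i); t=np.r_[ax+r*np.array([np.cos(b),np.sin(b)]),zt]
        d=np.clip(R.T@(t-cur)*100,-1.6,1.6); d=(d/.05).round()*.05; cur=cur+R@d/100
        print([0.1,[round(float(x),2)+0. for x in d],[0,0,0]],end=", ")
E
python3 -c "
from h import *
plan(9,20)"
```

```text
t 9.58 ang 16.45 rel -0.55 r 0.0619 g [0.5455 0.1587 0.1698] rot [178.3  -0.7 168.8] F [ 0.9 12.1 -1.4] w 0.0214
tilt fix [ 1.7 -0.7  0. ]
[0.1, [0.5, 0.85, 0.0], [0, 0, 0]], [0.1, [0.65, 0.7, 0.05], [0, 0, 0]], [0.1, [0.75, 0.65, 0.0], [0, 0, 0]], [0.1, [0.85, 0.5, 0.05], [0, 0, 0]], [0.1, [0.9, 0.35, 0.0], [0, 0, 0]], [0.1, [0.95, 0.2, 0.05], [0, 0, 0]], [0.1, [0.95, 0.1, 0.0], [0, 0, 0]], [0.1, [0.95, -0.1, 0.0], [0, 0, 0]], [0.1, [0.95, -0.25, 0.0], [0, 0, 0]], [0.1, [0.9, -0.4, 0.0], [0, 0, 0]], [0.1, [0.85, -0.5, 0.0], [0, 0, 0]], [0.1, [0.7, -0.65, 0.0], [0, 0, 0]], [0.1, [0.65, -0.75, 0.0], [0, 0, 0]], [0.1, [0.5, -0.8, -0.05], [0, 0, 0]], [0.1, [0.35, -0.9, 0.0], [0, 0, 0]], [0.1, [0.2, -0.95, 0.0], [0, 0, 0]], [0.1, [0.1, -1.0, -0.05], [0, 0, 0]], [0.1, [-0.1, -0.95, -0.05], [0, 0, 0]], [0.1, [-0.25, -0.95, 0.0], [0, 0, 0]], [0.1, [-0.4, -0.9, -0.05], [0, 0, 0]],
```

Emit:
servo_tool --plan '[[0.1,[0,0,0],[0.6,-0.3,0]],[0.1,[0,0,0],[0.6,-0.3,0]],[0.1,[0,-0.1,0],[0.4,0,0]],[0.1,[0,-0.1,0],[0,0,0]]]'

```text
time_s: 9.92
tool_pos: [0.5456, 0.1595, 0.1508]
tool_rot: [179.8, -0.0, 169.0]
force: [-0.6, 3.0, 1.5]
grip_width: 0.0212
```

```bash
python3 -c "
from h import *
plan(9,20)"
```

```text
t 9.92 ang 17.06 rel 0.06 r 0.0621 g [0.5456 0.1594 0.1698] rot [179.8  -0.  169. ] F [-0.6  3.   1.5] w 0.0212
tilt fix [ 0.2 -0.   0. ]
[0.1, [0.55, 0.8, 0.0], [0, 0, 0]], [0.1, [0.65, 0.75, 0.0], [0, 0, 0]], [0.1, [0.75, 0.6, 0.0], [0, 0, 0]], [0.1, [0.8, 0.5, 0.0], [0, 0, 0]], [0.1, [0.95, 0.35, 0.0], [0, 0, 0]], [0.1, [0.95, 0.2, 0.0], [0, 0, 0]], [0.1, [0.95, 0.05, 0.0], [0, 0, 0]], [0.1, [0.95, -0.05, 0.0], [0, 0, 0]], [0.1, [0.95, -0.25, 0.0], [0, 0, 0]], [0.1, [0.9, -0.4, 0.0], [0, 0, 0]], [0.1, [0.8, -0.55, 0.0], [0, 0, 0]], [0.1, [0.75, -0.65, 0.0], [0, 0, 0]], [0.1, [0.6, -0.75, 0.0], [0, 0, 0]], [0.1, [0.5, -0.8, 0.0], [0, 0, 0]], [0.1, [0.35, -0.9, 0.0], [0, 0, 0]], [0.1, [0.2, -0.95, 0.0], [0, 0, 0]], [0.1, [0.1, -1.0, 0.0], [0, 0, 0]], [0.1, [-0.1, -0.95, 0.0], [0, 0, 0]], [0.1, [-0.25, -0.95, -0.05], [0, 0, 0]], [0.1, [-0.4, -0.9, 0.0], [0, 0, 0]],
```

Emit:
servo_tool --plan '[[0.1,[0.55,0.8,0.0],[0,0,0]],[0.1,[0.65,0.75,0.0],[0,0,0]],[0.1,[0.75,0.6,0.0],[0,0,0]],[0.1,[0.8,0.5,0.0],[0,0,0]],[0.1,[0.95,0.35,0.0],[0,0,0]],[0.1,[0.95,0.2,0.0],[0,0,0]],[0.1,[0.95,0.05,0.0],[0,0,0]],[0.1,[0.95,-0.05,0.0],[0,0,0]],[0.1,[0.95,-0.25,0.0],[0,0,0]],[0.1,[0.9,-0.4,0.0],[0,0,0]],[0.1,[0.8,-0.55,0.0],[0,0,0]],[0.1,[0.75,-0.65,0.0],[0,0,0]]]'

```text
time_s: 10.92
tool_pos: [0.4491, 0.1905, 0.1507]
tool_rot: [179.9, 0.9, 168.7]
force: [5.5, -3.1, 1.0]
grip_width: 0.0211
```

```bash
python3 -c "
from h import *
plan(9,15)"
```

```text
t 10.92 ang 127.15 rel 110.15 r 0.062 g [0.4488 0.1906 0.1697] rot [179.9   0.9 168.7] F [ 5.5 -3.1  1. ] w 0.0211
tilt fix [ 0.1  0.9 -0. ]
[0.1, [0.6, -0.75, -0.05], [0, 0, 0]], [0.1, [0.45, -0.9, 0.0], [0, 0, 0]], [0.1, [0.3, -0.9, 0.0], [0, 0, 0]], [0.1, [0.2, -0.95, 0.0], [0, 0, 0]], [0.1, [0.0, -1.0, 0.0], [0, 0, 0]], [0.1, [-0.15, -0.95, 0.0], [0, 0, 0]], [0.1, [-0.25, -0.95, 0.0], [0, 0, 0]], [0.1, [-0.45, -0.85, 0.0], [0, 0, 0]], [0.1, [-0.55, -0.8, 0.0], [0, 0, 0]], [0.1, [-0.7, -0.7, 0.0], [0, 0, 0]], [0.1, [-0.75, -0.6, 0.05], [0, 0, 0]], [0.1, [-0.85, -0.45, 0.0], [0, 0, 0]], [0.1, [-0.95, -0.3, 0.0], [0, 0, 0]], [0.1, [-0.95, -0.2, 0.05], [0, 0, 0]], [0.1, [-0.95, 0.0, 0.0], [0, 0, 0]],
```

Emit:
servo_tool --plan '[[0.1,[0.6,-0.75,0],[0,0.3,0]],[0.1,[0.45,-0.9,0.0],[0,0.3,0]],[0.1,[0.3,-0.9,0.0],[0,0.2,0]],[0.1,[0.2,-0.95,0.0],[0,0,0]],[0.1,[0.0,-1.0,0.0],[0,0,0]],[0.1,[-0.15,-0.95,0.0],[0,0,0]],[0.1,[-0.25,-0.95,0.0],[0,0,0]],[0.1,[-0.45,-0.85,0.0],[0,0,0]],[0.1,[-0.55,-0.8,0.0],[0,0,0]],[0.1,[-0.7,-0.7,0.0],[0,0,0]],[0.1,[-0.75,-0.6,0],[0,0,0]],[0.1,[-0.85,-0.45,0.0],[0,0,0]]]'

```text
time_s: 11.92
tool_pos: [0.448, 0.0923, 0.1507]
tool_rot: [178.4, 0.5, 168.8]
force: [-1.6, 3.6, 3.9]
grip_width: 0.0211
```

```bash
python3 -c "
from h import *
plan(9,15)"
```

```text
t 11.92 ang -127.9 rel -144.9 r 0.0627 g [0.4477 0.0918 0.1697] rot [178.4   0.5 168.8] F [-1.6  3.6  3.9] w 0.0211
tilt fix [ 1.6  0.5 -0. ]
[0.1, [-0.95, -0.3, -0.05], [0, 0, 0]], [0.1, [-0.95, -0.25, 0.0], [0, 0, 0]], [0.1, [-0.95, -0.05, 0.0], [0, 0, 0]], [0.1, [-0.95, 0.1, 0.05], [0, 0, 0]], [0.1, [-0.95, 0.2, 0.0], [0, 0, 0]], [0.1, [-0.9, 0.4, 0.0], [0, 0, 0]], [0.1, [-0.85, 0.5, 0.05], [0, 0, 0]], [0.1, [-0.7, 0.65, 0.0], [0, 0, 0]], [0.1, [-0.65, 0.7, 0.05], [0, 0, 0]], [0.1, [-0.5, 0.85, 0.0], [0, 0, 0]], [0.1, [-0.35, 0.9, 0.05], [0, 0, 0]], [0.1, [-0.25, 0.95, 0.0], [0, 0, 0]], [0.1, [-0.05, 0.95, 0.05], [0, 0, 0]], [0.1, [0.05, 1.0, 0.0], [0, 0, 0]], [0.1, [0.25, 0.95, 0.05], [0, 0, 0]],
```

Emit:
servo_tool --plan '[[0.1,[-0.95,-0.3,0],[0.4,0.2,0]],[0.1,[-0.95,-0.25,0.0],[0.4,0.1,0]],[0.1,[-0.95,-0.05,0.0],[0.4,0,0]],[0.1,[-0.95,0.1,0],[0,0,0]],[0.1,[-0.95,0.2,0.0],[0,0,0]],[0.1,[-0.9,0.4,0.0],[0,0,0]],[0.1,[-0.85,0.5,0],[0,0,0]],[0.1,[-0.7,0.65,0.0],[0,0,0]],[0.1,[-0.65,0.7,0],[0,0,0]],[0.1,[-0.5,0.85,0.0],[0,0,0]],[0.1,[-0.35,0.9,0],[0,0,0]],[0.1,[-0.25,0.95,0.0],[0,0,0]]]'

```text
time_s: 12.92
tool_pos: [0.5446, 0.1195, 0.1507]
tool_rot: [-179.9, -1.5, 168.7]
force: [-6.6, -0.2, 9.1]
grip_width: 0.0212
```

```bash
python3 -c "
from h import *
plan(9,15)"
```

```text
t 12.92 ang -20.25 rel -37.25 r 0.0628 g [0.5451 0.1195 0.1697] rot [-179.9   -1.5  168.7] F [-6.6 -0.2  9.1] w 0.0212
tilt fix [-0.1 -1.5  0. ]
[0.1, [0.0, 1.0, -0.05], [0, 0, 0]], [0.1, [0.1, 0.95, 0.0], [0, 0, 0]], [0.1, [0.2, 0.95, 0.0], [0, 0, 0]], [0.1, [0.4, 0.9, 0.05], [0, 0, 0]], [0.1, [0.5, 0.8, 0.0], [0, 0, 0]], [0.1, [0.6, 0.75, 0.0], [0, 0, 0]], [0.1, [0.75, 0.65, 0.0], [0, 0, 0]], [0.1, [0.85, 0.5, 0.05], [0, 0, 0]], [0.1, [0.9, 0.35, 0.0], [0, 0, 0]], [0.1, [0.95, 0.25, 0.05], [0, 0, 0]], [0.1, [0.95, 0.05, 0.0], [0, 0, 0]], [0.1, [1.0, -0.05, 0.05], [0, 0, 0]], [0.1, [0.9, -0.25, 0.0], [0, 0, 0]], [0.1, [0.9, -0.35, 0.05], [0, 0, 0]], [0.1, [0.85, -0.5, 0.0], [0, 0, 0]],
```

Total is about 323°.

Emit:
servo_tool --plan '[[0.1,[0.0,1.0,0],[0,-0.4,0]],[0.1,[0.1,0.95,0.0],[0,-0.4,0]],[0.1,[0.2,0.95,0.0],[0,-0.3,0]],[0.1,[0.4,0.9,0],[0,0,0]],[0.1,[0.5,0.8,0.0],[0,0,0]],[0.1,[0.6,0.75,0.0],[0,0,0]],[0.1,[0.75,0.65,0.0],[0,0,0]],[0.1,[0.85,0.5,0],[0,0,0]],[0.1,[0.9,0.35,0.0],[0,0,0]],[0.1,[0.95,0.25,0],[0,0,0]],[0.1,[0.95,0.05,0.0],[0,0,0]],[0.1,[1.0,-0.05,0],[0,0,0]]]'

```text
time_s: 13.92
tool_pos: [0.4944, 0.2023, 0.1506]
tool_rot: [-179.3, 0.2, 168.3]
force: [2.8, 0.5, 2.9]
grip_width: 0.0207
```

```bash
python3 -c "
from h import *
plan(9,13)"
```

```text
t 13.92 ang 82.36 rel 65.36 r 0.0619 g [0.4944 0.2026 0.1696] rot [-179.3    0.2  168.3] F [2.8 0.5 2.9] w 0.0207
tilt fix [-0.7  0.2  0. ]
[0.1, [0.95, -0.15, -0.05], [0, 0, 0]], [0.1, [0.95, -0.3, 0.0], [0, 0, 0]], [0.1, [0.85, -0.4, 0.0], [0, 0, 0]], [0.1, [0.8, -0.6, 0.0], [0, 0, 0]], [0.1, [0.7, -0.65, 0.05], [0, 0, 0]], [0.1, [0.55, -0.8, 0.0], [0, 0, 0]], [0.1, [0.45, -0.85, 0.0], [0, 0, 0]], [0.1, [0.35, -0.95, 0.0], [0, 0, 0]], [0.1, [0.15, -0.95, 0.0], [0, 0, 0]], [0.1, [0.0, -0.95, 0.05], [0, 0, 0]], [0.1, [-0.15, -1.0, 0.0], [0, 0, 0]], [0.1, [-0.3, -0.9, 0.0], [0, 0, 0]], [0.1, [-0.45, -0.9, 0.0], [0, 0, 0]],
```

Total is about 425°.

Emit:
servo_tool --plan '[[0.1,[0.95,-0.15,0],[-0.3,0,0]],[0.1,[0.95,-0.3,0.0],[-0.3,0,0]],[0.1,[0.85,-0.4,0.0],[0,0,0]],[0.1,[0.8,-0.6,0.0],[0,0,0]],[0.1,[0.7,-0.65,0],[0,0,0]],[0.1,[0.55,-0.8,0.0],[0,0,0]],[0.1,[0.45,-0.85,0.0],[0,0,0]],[0.1,[0.35,-0.95,0.0],[0,0,0]],[0.1,[0.15,-0.95,0.0],[0,0,0]],[0.1,[0.0,-0.95,0],[0,0,0]],[0.1,[-0.15,-1.0,0.0],[0,0,0]],[0.1,[-0.3,-0.9,0.0],[0,0,0]],[0.1,[-0.45,-0.9,0.0],[0,0,0]]]'

```text
time_s: 15.0
tool_pos: [0.4313, 0.1116, 0.1508]
tool_rot: [179.5, 2.4, 168.3]
force: [9.9, 9.2, -6.8]
grip_width: 0.0209
```

```bash
python3 -c "
from h import *
plan(9,13)"
```

```text
t 15.0 ang -152.0 rel -169.0 r 0.063 g [0.4305 0.1116 0.1698] rot [179.5   2.4 168.3] F [ 9.9  9.2 -6.8] w 0.0209
tilt fix [ 0.5  2.4 -0. ]
[0.1, [-0.75, -0.65, 0.0], [0, 0, 0]], [0.1, [-0.8, -0.55, 0.05], [0, 0, 0]], [0.1, [-0.85, -0.45, 0.0], [0, 0, 0]], [0.1, [-0.9, -0.35, 0.05], [0, 0, 0]], [0.1, [-0.95, -0.15, 0.05], [0, 0, 0]], [0.1, [-1.0, 0.0, 0.05], [0, 0, 0]], [0.1, [-0.95, 0.1, 0.0], [0, 0, 0]], [0.1, [-0.95, 0.3, 0.05], [0, 0, 0]], [0.1, [-0.85, 0.45, 0.05], [0, 0, 0]], [0.1, [-0.8, 0.55, 0.05], [0, 0, 0]], [0.1, [-0.7, 0.7, 0.05], [0, 0, 0]], [0.1, [-0.6, 0.75, 0.0], [0, 0, 0]], [0.1, [-0.45, 0.85, 0.05], [0, 0, 0]],
```

Total is about 551°, so 169° remain.

Emit:
servo_tool --plan '[[0.1,[-0.75,-0.65,0.0],[0.2,0.5,0]],[0.1,[-0.8,-0.55,0],[0.2,0.5,0]],[0.1,[-0.85,-0.45,0.0],[0,0.5,0]],[0.1,[-0.9,-0.35,0],[0,0.3,0]],[0.1,[-0.95,-0.15,0],[0,0,0]],[0.1,[-1.0,0.0,0],[0,0,0]],[0.1,[-0.95,0.1,0.0],[0,0,0]],[0.1,[-0.95,0.3,0],[0,0,0]],[0.1,[-0.85,0.45,0],[0,0,0]],[0.1,[-0.8,0.55,0],[0,0,0]]]'

```text
time_s: 15.83
tool_pos: [0.4961, 0.08, 0.1507]
tool_rot: [-179.7, -1.5, 168.3]
force: [-1.0, -5.4, 8.8]
grip_width: 0.0212
```

```bash
python3 -c "
from h import *
plan(6,14)"
```

```text
t 15.83 ang -80.33 rel -97.33 r 0.0621 g [0.4966 0.0799 0.1696] rot [-179.7   -1.5  168.3] F [-1.  -5.4  8.8] w 0.0212
tilt fix [-0.3 -1.5  0. ]
[0.1, [-0.6, 0.3, -0.05], [0, 0, 0]], [0.1, [-0.55, 0.3, 0.0], [0, 0, 0]], [0.1, [-0.5, 0.4, -0.05], [0, 0, 0]], [0.1, [-0.5, 0.45, 0.0], [0, 0, 0]], [0.1, [-0.45, 0.45, 0.0], [0, 0, 0]], [0.1, [-0.35, 0.55, 0.0], [0, 0, 0]], [0.1, [-0.35, 0.55, -0.05], [0, 0, 0]], [0.1, [-0.25, 0.6, 0.0], [0, 0, 0]], [0.1, [-0.2, 0.6, 0.0], [0, 0, 0]], [0.1, [-0.1, 0.65, 0.0], [0, 0, 0]], [0.1, [-0.1, 0.65, 0.0], [0, 0, 0]], [0.1, [0.0, 0.65, 0.0], [0, 0, 0]], [0.1, [0.1, 0.65, 0.0], [0, 0, 0]], [0.1, [0.15, 0.65, 0.0], [0, 0, 0]],
```

Emit:
servo_tool --plan '[[0.1,[-0.6,0.3,0],[0,-0.4,0]],[0.1,[-0.55,0.3,0.0],[0,-0.4,0]],[0.1,[-0.5,0.4,0],[0,-0.4,0]],[0.1,[-0.5,0.45,0.0],[0,0,0]],[0.1,[-0.45,0.45,0.0],[0,0,0]],[0.1,[-0.35,0.55,0.0],[0,0,0]],[0.1,[-0.35,0.55,0],[0,0,0]],[0.1,[-0.25,0.6,0.0],[0,0,0]],[0.1,[-0.2,0.6,0.0],[0,0,0]],[0.1,[-0.1,0.65,0.0],[0,0,0]],[0.1,[-0.1,0.65,0.0],[0,0,0]],[0.1,[0.0,0.65,0.0],[0,0,0]]]'

```text
time_s: 16.83
tool_pos: [0.5387, 0.1089, 0.1507]
tool_rot: [-178.4, -0.9, 167.0]
force: [5.2, -5.8, 1.9]
grip_width: 0.0216
```

```bash
python3 -c "
from h import *
plan(3,9)"
```

```text
t 16.83 ang -31.04 rel -48.04 r 0.0618 g [0.5391 0.1094 0.1697] rot [-178.4   -0.9  167. ] F [ 5.2 -5.8  1.9] w 0.0216
tilt fix [-1.6 -0.9  0. ]
[0.1, [-0.1, 0.3, -0.05], [0, 0, 0]], [0.1, [-0.1, 0.3, 0.0], [0, 0, 0]], [0.1, [-0.05, 0.35, 0.0], [0, 0, 0]], [0.1, [-0.05, 0.3, 0.0], [0, 0, 0]], [0.1, [0.0, 0.35, -0.05], [0, 0, 0]], [0.1, [-0.05, 0.3, 0.0], [0, 0, 0]], [0.1, [0.05, 0.35, 0.0], [0, 0, 0]], [0.1, [0.0, 0.3, 0.0], [0, 0, 0]], [0.1, [0.05, 0.35, 0.0], [0, 0, 0]],
```

Emit:
servo_tool --plan '[[0.1,[-0.15,0.6,0],[-0.5,-0.3,0]],[0.1,[-0.1,0.6,0.0],[-0.5,-0.3,0]],[0.1,[-0.05,0.6,0.0],[-0.4,-0.2,0]],[0.1,[0,0.6,0.0],[0,0,0]],[0.1,[0.1,0.6,0],[0,0,0]],[0.1,[0.15,0.6,0.0],[0,0,0]]]'

```text
time_s: 17.33
tool_pos: [0.5479, 0.1402, 0.1507]
tool_rot: [-179.7, 0.1, 166.6]
force: [3.8, -2.4, 3.3]
grip_width: 0.021
```

```bash
python3 -c "
from h import *
plan(3,9)"
```

```text
t 17.33 ang -0.87 rel -17.87 r 0.0617 g [0.5479 0.1403 0.1697] rot [-1.797e+02  1.000e-01  1.666e+02] F [ 3.8 -2.4  3.3] w 0.021
tilt fix [-0.3  0.1  0. ]
[0.1, [0.05, 0.3, -0.05], [0, 0, 0]], [0.1, [0.1, 0.35, 0.0], [0, 0, 0]], [0.1, [0.1, 0.3, 0.0], [0, 0, 0]], [0.1, [0.15, 0.3, 0.0], [0, 0, 0]], [0.1, [0.1, 0.3, 0.0], [0, 0, 0]], [0.1, [0.2, 0.25, 0.0], [0, 0, 0]], [0.1, [0.15, 0.3, 0.0], [0, 0, 0]], [0.1, [0.2, 0.25, 0.0], [0, 0, 0]], [0.1, [0.2, 0.25, 0.0], [0, 0, 0]],
```

Emit:
servo_tool --plan '[[0.1,[0.1,0.3,0],[-0.2,0,0]],[0.1,[0.1,0.35,0.0],[0,0,0]],[0.1,[0.1,0.3,0.0],[0,0,0]],[0.1,[0.15,0.3,0.0],[0,0,0]],[0.1,[0.1,0.3,0.0],[0,0,0]],[0.1,[0,0,0.0],[0,0,0]]]'

```text
time_s: 17.83
tool_pos: [0.5443, 0.1619, 0.1507]
tool_rot: [-180.0, -0.1, 166.8]
force: [2.7, -0.5, 3.9]
grip_width: 0.0213
```

```bash
python3 -c "
from h import *
plan(1,5)"
```

```text
t 17.83 ang 19.58 rel 2.58 r 0.0617 g [0.5443 0.1619 0.1697] rot [-1.800e+02 -1.000e-01  1.668e+02] F [ 2.7 -0.5  3.9] w 0.0213
tilt fix [-0.  -0.1  0. ]
[0.1, [0.05, 0.1, -0.05], [0, 0, 0]], [0.1, [0.05, 0.1, 0.0], [0, 0, 0]], [0.1, [0.05, 0.1, 0.0], [0, 0, 0]], [0.1, [0.05, 0.05, 0.0], [0, 0, 0]], [0.1, [0.1, 0.1, 0.0], [0, 0, 0]],
```

Emit:
servo_tool --plan '[[0.1,[-0.15,-0.2,0],[0,0,0]],[0.1,[0,0,0.0],[0,0,0]],[0.1,[0,0,0.0],[0,0,0]]]'

```text
time_s: 18.08
tool_pos: [0.5442, 0.1622, 0.1507]
tool_rot: [179.9, -0.2, 167.0]
force: [2.4, -1.1, 3.3]
grip_width: 0.0212
```

```bash
python3 -c "
from h import *
plan(1,1)"
```

```text
t 18.08 ang 19.81 rel 2.81 r 0.0617 g [0.5443 0.1621 0.1697] rot [179.9  -0.2 167. ] F [ 2.4 -1.1  3.3] w 0.0212
tilt fix [ 0.1 -0.2  0. ]
[0.1, [0.05, 0.1, -0.05], [0, 0, 0]],
```

Friction swallowed that small step, so I'll push with two slightly larger rows.

Emit:
servo_tool --plan '[[0.1,[-0.2,-0.3,0],[0,0,0]],[0.1,[-0.2,-0.3,0.0],[0,0,0]],[0.1,[0,0,0.0],[0,0,0]]]'

```text
time_s: 18.33
tool_pos: [0.5456, 0.1576, 0.1506]
tool_rot: [179.7, -0.4, 167.1]
force: [1.7, -1.4, 4.8]
grip_width: 0.0214
```

```bash
python3 -c "
from h import *
plan(1,1)"
```

```text
t 18.33 ang 15.27 rel -1.73 r 0.0617 g [0.5457 0.1575 0.1696] rot [179.7  -0.4 167.1] F [ 1.7 -1.4  4.8] w 0.0214
tilt fix [ 0.3 -0.4  0. ]
[0.1, [0.05, 0.1, -0.05], [0, 0, 0]],
```

Emit:
servo_tool --plan '[[0.1,[0.1,0.3,0],[0.2,-0.2,0]],[0.1,[0,0,0.0],[0,0,0]],[0.1,[0,0,0.0],[0,0,0]]]'

```text
time_s: 18.58
tool_pos: [0.5453, 0.1589, 0.1506]
tool_rot: [-179.9, -0.2, 167.0]
force: [1.7, 0.0, 3.9]
grip_width: 0.0211
```

```bash
python3 -c "
from h import *
plan(1,1)"
```

```text
t 18.58 ang 16.69 rel -0.31 r 0.0617 g [0.5453 0.1589 0.1696] rot [-179.9   -0.2  167. ] F [1.7 0.  3.9] w 0.0211
tilt fix [-0.1 -0.2  0. ]
[0.1, [0.05, 0.1, -0.05], [0, 0, 0]],
```

Emit:
servo_tool --plan '[[0.1,[0,0,0],[0,0,0]],[0.1,[0,0,0.0],[0,0,0]],[0.1,[0,0,0.0],[0,0,0]],[0.1,[0,0,0.0],[0,0,0]],[0.1,[0,0,0.0],[0,0,0]],[0.1,[0,0,0.0],[0,0,0]]]'

```text
time_s: 19.08
tool_pos: [0.5453, 0.1589, 0.1506]
tool_rot: [-179.9, -0.1, 166.9]
force: [0.5, 0.2, 4.2]
grip_width: 0.0211
```

```bash
python3 -c "
from h import *
plan(1,1)
o=env.get_obs(); c=env.read_camera('wrist'); S=env.read_camera('side'); cv2.imwrite('pics/f.png',cv2.resize(np.hstack([c['image'],S['image']]),(800,300),interpolation=cv2.INTER_AREA))"
```

```text
t 19.08 ang 16.68 rel -0.32 r 0.0618 g [0.5454 0.1589 0.1696] rot [-1.799e+02 -1.000e-01  1.669e+02] F [0.5 0.2 4.2] w 0.0211
tilt fix [-0.1 -0.1  0. ]
[0.1, [0.05, 0.1, -0.05], [0, 0, 0]],
```

View pics/f.png

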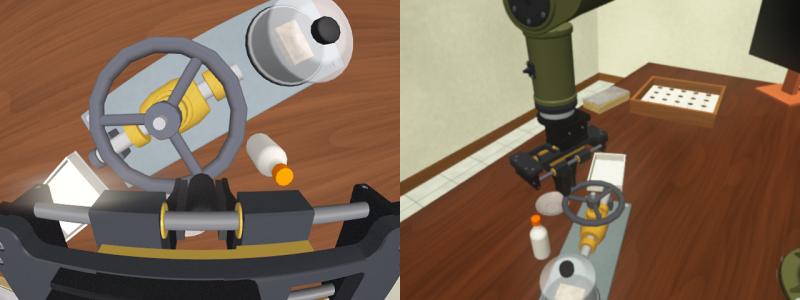

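The final view shows the handle held between the jaws near (200,200), the stem standing up at (162,122), and the bottle, tray and dish where they were. The wheel is still and the forces are small, so I'm handing in.

```bash
python3 -c "
from h import *
print(env.sign_off())"
```

```text
the job is handed in; nothing more can be done
None
```

I closed the valve clockwise to its stop, opened it two full turns from there, and handed the job in with the crank handle still in the gripper, at about 19 s of the 72 s.

- **Stop:** the wheel would not go past 17.05° in world angle when pushed harder (12 N read at the wrist). That agrees with the plate's direction in the images, about 17–18°.
- **Final angle:** by the arm's pose, the wheel is two turns from the stop, about 0.4° short. I counted the turns from the arm's pose at each step. I did not measure the stem's height as a separate check.
- **Corrections:** my first stop at two turns was about 2.6° too far. I corrected it with small moves, because friction swallowed the first one and the next went about 1.8° too far the other way.
- **Grasp:** I re-gripped the handle twice at the start to get it lower and better centred. The jaws settled at 21 mm on the 22 mm post, and the wheel stayed still over the last half second I watched.
- **Surroundings:** the last pictures show the glue bottle, tray and dish where they were. I checked this by eye only.

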